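# Load a glass culture tray into the colony counter

### The arm

A 6-joint arm with a two-finger parallel gripper is mounted at the origin on the work surface. World frame = base frame: x ahead of the robot, y to its left, z up, the work surface at z = 0. Lengths are in mm, angles in rad, forces in N, time in s.
With the tool pointing down it reaches from about 375 to 900 mm from the base axis. Payload 3.1 kg.
Tool frame: the origin (TCP) lies on the centre line of the jaws, within the pads' length; the fingertips stand tcp_to_tips ahead of it and the grasp point (between the pads) lies 5 mm behind it (tcp_to_tips is the distance from the TCP to the fingertips, in mm); z points along the fingers, y is the line along which they close (so a half turn about z gives the same grasp; the last joint's range is limited). The gripper opens to 87 mm and grips with 3 to 60 N. Pads are 19 mm wide; open, the fingers measure 117 mm over their backs; the gripper's body (75 mm by 190 mm) begins 51 mm behind the grasp point.
Start: joints at [-1.371, 0.527, 1.433, -0, 1.181, -0.178], TCP at [231.149, -580.661, 236.548] pointing down, gripper open.
Joint ranges: [-3.08, 3.08], [-0.75, 2.2], [0.22, 2.44], [-1.43, 4.57], [0, 2.65], [-2.85, 2.85]. Speed limits (rad/s): [2.79, 2.79, 3.14, 3.14, 3.14, 3.14].

### API

Orientations are given as a unit quaternion [x, y, z, w].
In Python, from cell import get_state, read_camera, finish_job, tcp_to_tips gives the robot as it stands.
- The arm moves only by the tool apply_moves, never from a script. Its argument "plan" is a list of rows, each a list of 2 entries, a list of its own where there are three numbers: the shift along the tool's x, y, z in mm, then the turn about the tool's z in degrees. In form: [[[dx, dy, dz], yaw], ...]. A call has 1 to 5 rows; each row is the pose to reach, as a shift and turn from the pose commanded when the call began, along the tool's axes at that moment; what a row does not reach only later rows make up. A row lasts 1/12 s, in which the tool goes at most 41.7 mm and 7.16 degrees, less where a joint would pass 70% of its speed; a pose out of reach is approached as far as the arm can. A call with a gripper value outside its range is refused whole. "jaw" is the opening, from -1 (shut) to 1 (fully open), set as the call begins (left out, the last holds). The fingers move at their own pace and stop on an object; "force" is the grip in N (left out, the last holds). Time passes only in rows, so rows that repeat a pose let the fingers close. It gives the time, the measured TCP pose, the force, the opening and the grip force at its end, in the units of the state.
- get_state(): the state, without advancing time (a new reading comes with each control period).
- read_camera(name): name is "side" or "top"; returns a dict with "pixels" (480x640x3 uint8, red, green, blue), "range_z" (480x640 float32, mm along the optical axis (not along the pixel's ray), 0 where there is no reading), "fx", "fy", "cx", "cy" (pixels), "rvec" (rotation vector, rad) and "tvec" (3), from world to camera coordinates, as OpenCV has them. Camera axes: x right, y down, z forward; pixel columns grow to the right and rows downward; lengths in mm; the calibration is good to about 2 mm. A picture is of the moment at which its call begins.
- finish_job(): hands the job in; it is judged then, once.
The state is a dict: "clock": time; "q": joint angles; "joint_vel": joint speeds; "effort": joint torques, N m; "eef_pos": TCP position; "tcp_rot": TCP orientation; "force": force on the tool from outside, world axes, zero at the start; "moment": the same for the moment, N m; "gripper_width": finger opening in mm; "grip_force": force on a finger pad.
Only numpy, scipy, OpenCV 4.12 (cv2) and the standard library are available. Lean on these libraries where they do the work, as an engineer would, in place of code of your own. Each camera call takes 0.05 s, during which the arm holds its last target. There are 200 camera calls.

### The job

Load the glass culture tray into the colony counter: slide the counter's gate open, slide the tray along the bench, up the ramp and over the lip until it drops flat and square into the nest, slide the gate fully shut behind it, then press the start button. The tray is thin glass with a loose lid: keep it down flat, never lift or tip it, and never let anything push or press on it with more than 15 N. Leave the stack of dishes, the slide box and the stack of slide holders where they are.

Things in the scene. Friction and masses are not known exactly. Their poses are not given: they have to be found in the camera images.
- tray: shallow rectangular glass culture tray, dark red-brown inside, clear lid with a whitish rim: 120 mm (its x) by 100 mm (its y) by 22 mm high, 0.15 to 0.3 kg, loose, flat on the bench, too wide to grasp. Origin: centre of its underside. It goes in with a 120 mm face leading (its y along the nest's y).
- nest: white colony counter, fixed, place and yaw vary. Origin: bench level, centre of its pocket; the tray enters by the open -y side, moving along +y. In its frame, mm: pocket x -66 to 66, y -54 to 54 (play round the tray 6 mm in x, 4 mm in y, each side), floor 2 high, side walls 24 high; housing behind it x +-76, y 54 to 150, 50 high; the seated tray is held between lip and housing.
- gate (a joint): sliding gate, m: 0 shut, 0.14 fully open; starts shut or nearly. Steel plate 148 mm long, 6 mm thick, 10 to 34 mm above the bench, standing over the lip at the nest's y = -63 mm; opens along the nest's +x, out to the side on a low rail; about 2 N of friction, stays where left.
- gate_tab (a point): middle of the black tab that stands up from the gate, by which it is pushed or pinched: 12 mm (nest x) by 22 mm (nest y), from 34 to 72 mm above the bench; this point is at 55 mm. With the gate shut it is at x = -50 mm, y = -63 mm in the nest's frame, and moves with the gate.
- start (a joint): start button, m: 0 up, 0.006 fully pressed (about 5 N); springs back.
- start_top (a point): centre of the top of the round white start button, 32 mm across, on top of the housing at x = 35 mm, y = 105 mm in the nest's frame; it is pressed straight down.
- dish_stack: bystander: stack of three round dishes, 90 mm across, 42 mm high; origin at the centre of its underside
- slide_box: bystander: red cardboard box with a pale band, 85 by 75 by 55 mm high; origin at the centre of its underside
- slide_holders: bystander: stack of flat black slide holders, 88 by 115 by 40 mm high; origin at the centre of its underside
- mouth (a point): middle of the top of the aluminium lip across the nest's mouth, at (0, -63, 6) mm in the nest's frame. The lip is 6 mm high from y -72 to -54; a ramp rises to it from the bench from y -132 to -72. Flared guide walls 20 high narrow from x +-90 at y -136 to x +-68 at y -78. Gate posts x +-68 to +-82, y -80 to -52, 40 high.
Mind the look-alikes: they are no part of the job. Leave any orange or purple look-alike of the tray alone.

How it is judged:
By the outcome, as a careful person would: the job done as asked, in the order asked, and still so for the second after the job is handed in, with the robot touching nothing.
It also fails if it takes over 72 s, if anything falls off the work surface, if the arm or the gripper's body presses on something with over 40 N, if the wrist force passes 120 N, or if a joint passes its speed limit or range.

## Working session

There is one attempt and no reset: what is moved stays moved. The work goes in short steps, Python scripts to look and compute and a tool call to move; the robot and the scene stay as the last step left them, time stands still between calls to the robot, and variables do not carry over. Pictures are saved under pics/ and viewed, at most 14 in all, crops included, and the job is handed in when it is done.

Besides the shell and the picture viewer there is one more tool, called after "Emit:" in YAML: its name, and indented under it one key for each argument. apply_moves: Moves the arm, as the interface text tells. Its arguments: {"type":"object","properties":{"plan":{"type":"array","items":{"type":"array"}},"jaw":{"type":"number"},"force":{"type":"number"}},"required":["plan"]}

```bash
ls; mkdir -p pics; cat > h.py <<'E'
import numpy as np, cv2
from cell import *
def cam(n):
    d=read_camera(n); d['R']=cv2.Rodrigues(np.array(d['rvec'],float))[0]; d['t']=np.array(d['tvec'],float).ravel(); return d
def ray(d,u,v,z):
    r=np.array([(u-d['cx'])/d['fx'],(v-d['cy'])/d['fy'],1.]); w=d['R'].T@r; c=-d['R'].T@d['t']
    return c+w*(z-c[2])/w[2]
def cloud(d):
    v,u=np.mgrid[:480,:640]; Z=d['range_z'].astype(float)
    P=np.stack([(u-d['cx'])/d['fx']*Z,(v-d['cy'])/d['fy']*Z,Z],-1)
    return (P-d['t'])@d['R']
def proj(d,p):
    q=d['R']@np.array(p,float)+d['t']; return d['fx']*q[0]/q[2]+d['cx'], d['fy']*q[1]/q[2]+d['cy']
def save(d,n,box=None,s=1):
    im=d['pixels'][:,:,::-1]
    if box: a,b,c,e=box; im=im[b:e,a:c]
    cv2.imwrite('pics/'+n,cv2.resize(im,None,fx=s,fy=s))
E
python3 - <<'E'
from h import *
print(tcp_to_tips if not callable(tcp_to_tips) else tcp_to_tips()); print(get_state())
for n in('top','side'):
    d=cam(n); save(d,n+'0.png'); print(n,d['fx'],d['R'].round(3).tolist(),(-d['R'].T@d['t']).round(0))
E
```

```text
pics
14.0
{'clock': 0.0, 'q': array([-1.37054257e+00,  5.28478649e-01,  1.43389401e+00, -1.27141957e-05,
        1.18136212e+00, -1.78513671e-01]), 'joint_vel': array([-0.00049014,  0.00109462,  0.00013146,  0.00098423, -0.00146155,
       -0.00115342]), 'effort': array([ 2.11090100e-04, -4.40038347e+01, -1.76589364e+01,  6.33563125e-02,
        5.81403694e-02, -1.69989526e-04]), 'eef_pos': array([ 230.98629617, -580.00640578,  235.56655362]), 'tcp_rot': array([ 9.82119421e-01,  1.88255930e-01, -1.75204119e-05, -1.07093348e-03]), 'force': array([-0.30940998,  0.51614186, -0.15445418]), 'moment': array([ 0.02723174,  0.02970763, -0.05757526]), 'grip_force': 0.0, 'gripper_width': 86.918101898087}
top 608.2188996738448 [[0.008, -1.0, -0.006], [-0.999, -0.007, -0.053], [0.053, 0.006, -0.999]] [ 476.  -86. 1518.]
side 470.56249938946434 [[-0.991, -0.133, -0.005], [-0.094, 0.727, -0.68], [0.094, -0.674, -0.733]] [ 436.  779. 1019.]
```

View pics/top0.png

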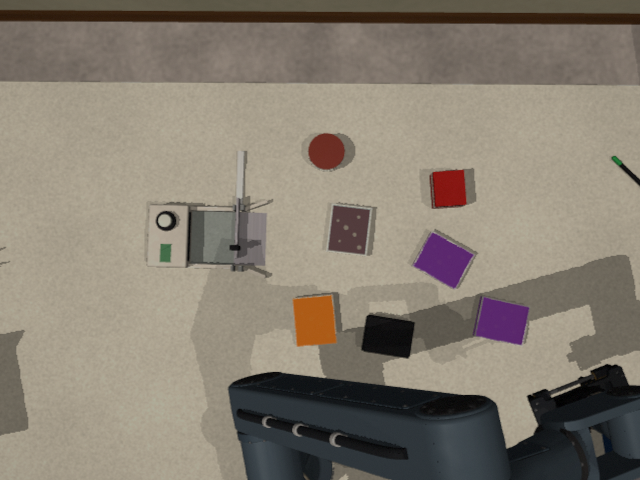

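View pics/side0.png

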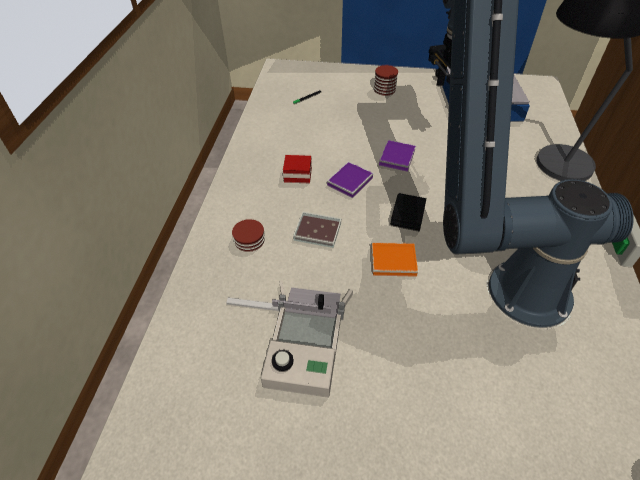

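```bash
python3 - <<'E'
from h import *
d=cam('top'); save(d,'crop1.png',(130,130,390,290),3)
P=cloud(d); Z=P[...,2]
im=d['pixels']; hsv=cv2.cvtColor(im,cv2.COLOR_RGB2HSV)
print('bench z',np.median(Z[100:120,400:600]),'tray z',np.median(Z[210:250,335:365]),'housing z',np.median(Z[215:260,155:180]),'floor',np.median(Z[225:255,200:225]))
# housing: depth points
H=(np.abs(Z-50)<6); H[:, :140]=0; H[:,195:]=0; H[:195]=0;H[280:]=0
p=P[H][:,:2]; 
r=cv2.minAreaRect(p.astype(np.float32)); print('housing cloud',r,len(p))
T=(Z>12)&(Z<35);T[:,:320]=0;T[:,385:]=0;T[:195]=0;T[265:]=0
p=P[T][:,:2]; print('tray cloud',cv2.minAreaRect(p.astype(np.float32)),len(p), np.median(Z[T]))
# colour brown
m=((im[...,0]<150)&(im[...,0].astype(int)-im[...,1]>8)).astype(np.uint8);m[:,:320]=0;m[:,385:]=0;m[:195]=0;m[265:]=0
c=max(cv2.findContours(m,0,1)[0],key=cv2.contourArea); r=cv2.minAreaRect(c); print('px',r)
b=np.array([ray(d,*q,11)[:2] for q in cv2.boxPoints(r)]); print('brown',b.mean(0),b.round(1).tolist())
E
```

```text
bench z -0.6862321938270721 tray z 21.541565853340174 housing z 51.72278907507915 floor 1.6817144198197553
housing cloud ((559.731689453125, 299.7303466796875), (100.53728485107422, 151.80157470703125), 88.73368072509766) 2020
tray cloud ((579.692626953125, -139.2592315673828), (99.97645568847656, 120.30548095703125), 83.51701354980469) 1965 21.564397694169582
px ((348.513427734375, 229.72161865234375), (36.45843505859375, 44.83831787109375), 6.842773914337158)
brown [ 579.72564538 -140.05623576] [[529.3, -88.9], [640.3, -101.3], [630.1, -191.4], [519.2, -178.6]]
```

View pics/crop1.png

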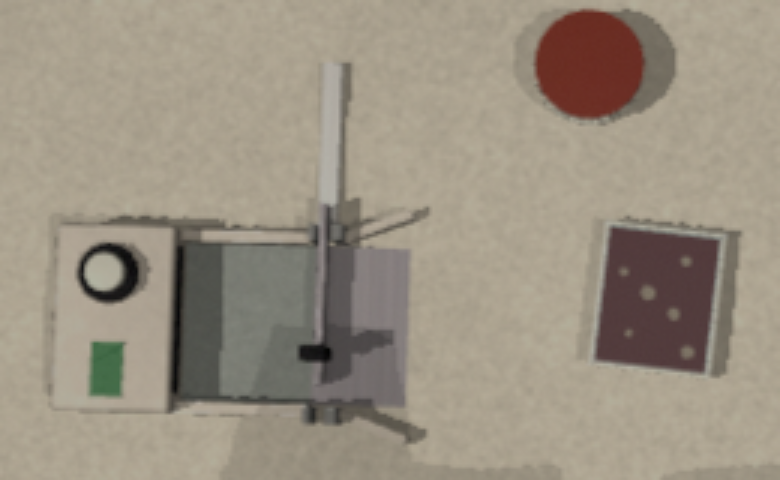

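```bash
python3 - <<'E'
from h import *
d=cam('top'); P=cloud(d); Z=P[...,2]
H=(np.abs(Z-51)<7); H[:, :140]=0; H[:,195:]=0; H[:195]=0;H[280:]=0
p=P[H][:,:2]
def line(ax,side):
    # extreme points per bin along other axis
    o=1-ax; lo,hi=p[:,o].min(),p[:,o].max(); q=[]
    for a in np.arange(lo+8,hi-8,4):
        s=p[(p[:,o]>=a)&(p[:,o]<a+4)]
        if len(s): q.append(s[np.argmax(side*s[:,ax])])
    q=np.array(q); f=np.polyfit(q[:,o],q[:,ax],1); f=np.polyfit(*(lambda k:(q[k,o],q[k,ax]))(abs(q[:,ax]-np.polyval(f,q[:,o]))<3),1)
    return np.degrees(np.arctan(f[0])),np.polyval(f,(lo+hi)/2)
for ax in(0,1):
    for s in(-1,1): print('axis',ax,s,line(ax,s))
print(p.mean(0))
im=d['pixels'].astype(int); V=im.max(2)
# button black ring / white top
T=(Z>62)&(Z<100); T[:,:140]=0;T[:,260:]=0;T[:195]=0;T[280:]=0
n,l,s,c=cv2.connectedComponentsWithStats(T.astype(np.uint8))
for i in range(1,n): print(s[i],c[i],P[l==i].mean(0).round(1),P[l==i].min(0).round(1),P[l==i].max(0).round(1))
# black tab colour
m=(V<45).astype(np.uint8); m[:,:225]=0; m[:,248:]=0;m[:235]=0;m[258:]=0
ys,xs=np.nonzero(m); print('tab px',xs.mean(),ys.mean(),len(xs),ray(d,xs.mean(),ys.mean(),72))
b=(V>190).astype(np.uint8); b[:,:155]=0;b[:,178:]=0;b[:209]=0;b[232:]=0
ys,xs=np.nonzero(b); print('btn px',xs.mean(),ys.mean(),len(xs),ray(d,xs.mean(),ys.mean(),60),Z[220,165])
# gate + rail line
G=(Z>15)&(Z<45); G[:,:232]=0;G[:,248:]=0;G[:145]=0;G[272:]=0
g=P[G]; print('gate',len(g)); 
for a in range(450,730,20):
    s=P[145:275,230:250].reshape(-1,3); s=s[(s[:,0]>=a)&(s[:,0]<a+20)&(s[:,2]>5)]
    if len(s): print(a,len(s),s.mean(0).round(1),s[:,1].min().round(1),s[:,1].max().round(1))
E
```

```text
axis 0 -1 (np.float64(1.5302533894668189), np.float64(485.0080362783693))
axis 0 1 (np.float64(-0.49542412394388985), np.float64(634.0137460461343))
axis 1 -1 (np.float64(-0.7148071385591833), np.float64(253.200896901835))
axis 1 1 (np.float64(-1.0453565818260577), np.float64(347.49461697630227))
[554.36889309 299.08738579]
[166 211   1   1   1] [166. 211.] [617.5 299.7  67.6] [617.5 299.7  67.6] [617.5 299.7  67.6]
[163 212   1   1   1] [163. 212.] [615.  306.6  68.5] [615.  306.6  68.5] [615.  306.6  68.5]
[156 213  19  18 209] [164.94258373 221.12440191] [593.  301.4  68.8] [571.9 280.9  62.1] [613.1 324.8  78.7]
[159 214   1   1   1] [159. 214.] [610.3 316.8  66. ] [610.3 316.8  66. ] [610.3 316.8  66. ]
[229 245  10   5  48] [233.3125 247.0625] [532.1 136.3  70.8] [527.1 125.4  62.1] [537.1 147.   79.3]
tab px 234.7843137254902 247.07843137254903 51 [532.01632578 132.65476451  72.        ]
btn px nan nan 0 [nan nan nan] 74.67604243028026
gate 323
470 105 [480.2 104.2 198.4] -85.7 150.2
490 72 [501.8 130.4   9. ] 106.0 151.7
510 96 [520.6 130.   27.9] 106.8 154.5
530 91 [539.5 128.9  31.8] 106.9 152.1
550 87 [560.4 129.7  15.9] 107.0 154.9
570 81 [580.9 128.3  15.9] 107.3 152.0
590 72 [600.6 128.2  17.5] 107.6 150.4
610 108 [622.1 130.7  22.2] 107.0 153.6
630 90 [637.4 130.9  27.2] 106.5 153.9
650 47 [660.8 135.1  11.6] 108.7 151.7
670 48 [680.6 134.    9.1] 121.5 144.3
690 51 [700.3 132.9   8.3] 109.5 154.8
710 46 [720.2 133.9   9.2] 114.4 154.3<stdin>:25: RuntimeWarning: Mean of empty slice.
  ret = ret.dtype.type(ret / rcount)
```

```bash
python3 - <<'E'
from h import *
d=cam('top'); im=d['pixels'].astype(int); V=im.max(2)
# rail: bright edges per row -> left & right gradient
pts=[]
for r in range(156,200):
    row=V[r,228:254].astype(float); g=np.diff(row)
    a=g.argmax(); pts.append((228+a+.5,r))
pts=np.array(pts); W=np.array([ray(d,u,v,9)[:2] for u,v in pts]); f=np.polyfit(W[:,0],W[:,1],1)
k=abs(W[:,1]-np.polyval(f,W[:,0]))<3; f=np.polyfit(W[k,0],W[k,1],1); print('rail yaw',np.degrees(np.arctan(f[0])),k.sum())
# housing colour contour
print(im[240,180],im[300,180],im[165,300],im[240,135])
ref=np.array(im[240,180]); m=((abs(im-ref).max(2))<14).astype(np.uint8); m[:,:140]=0;m[:,195:]=0;m[:195]=0;m[280:]=0
m=cv2.morphologyEx(m,cv2.MORPH_OPEN,np.ones((3,3)))
c=max(cv2.findContours(m,0,1)[0],key=cv2.contourArea); r=cv2.minAreaRect(c); b=np.array([ray(d,*q,50)[:2] for q in cv2.boxPoints(r)])
print('housing',r,b.mean(0),b.round(1).tolist())
# button black ring
n,l,s,cc=cv2.connectedComponentsWithStats(((V<60)*1).astype(np.uint8))
for i in range(1,n):
    if s[i][4]>20 and cc[i][0]<260 and 195<cc[i][1]<280: print('dark',s[i],cc[i],[ray(d,*(s[i][:2]+s[i][2:4]/2-.5),z).round(1) for z in (50,72)])
# side view
e=cam('side')
for nm,p in dict(tab=(532,135,72),btn=(594.5,302.7,66)).items(): print(nm,proj(e,p),proj(d,p))
save(e,'side1.png',(210,270,370,400),4)
E
```

```text
rail yaw -1.6619047415003316 35
[171 161 145] [176 169 150] [170 161 143] [177 168 149]
housing ((167.0, 237.0), (84.0, 54.0), 90.0) [556.42846438 300.61642827] [[657.8, 368.5], [658.7, 237.1], [455.1, 233.2], [454.1, 363.7]]
dark [157 211  19  19 142] [167.69014085 220.87323944] [array([597.3, 303.9,  50. ]), array([595.5, 298.1,  72. ])]
dark [187 212   5  50 141] [188.81560284 236.34042553] [array([557.7, 247.3,  50. ]), array([556.4, 242.3,  72. ])]
dark [230 242  11   9  61] [235.24590164 246.93442623] [array([535.5, 135.5,  50. ]), array([534.6, 132.2,  72. ])]
tab (np.float64(320.40818349631365), np.float64(297.1952516290129)) (np.float64(233.80021473270335), np.float64(247.07791733983393))
btn (np.float64(281.89848678489733), np.float64(358.6967009977918)) (np.float64(164.71741572085153), np.float64(220.61212449708282))
```

View pics/side1.png

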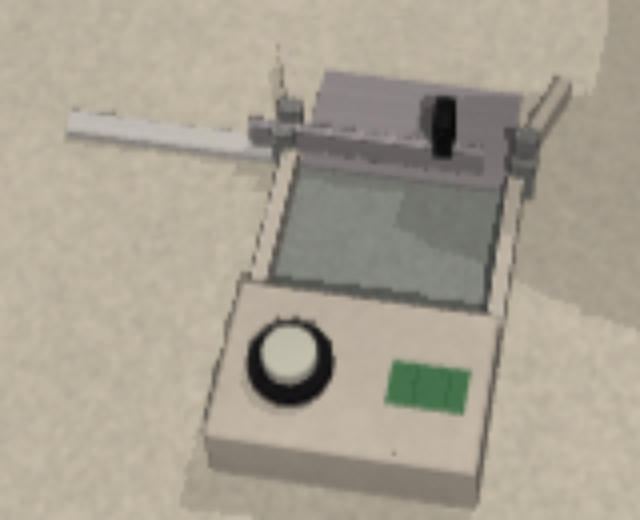

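Emit:
apply_moves:
  plan:
    - [[25, -28, 0], -6.7]
    - [[51, -57, 0], -13.4]
    - [[76, -85, 0], -20]
    - [[102, -114, 0], -26.7]
    - [[127, -142, 0], -33.4]
  jaw: -1

```text
clock: 0.72
eef_pos: [296.9, -399.9, 236.5]
tcp_rot: [0.885, 0.465, 0.0, -0.0]
force: [0.6, 0.8, 0.5]
gripper_width: 61.5
grip_force: 0.0
```

Emit:
apply_moves:
  plan:
    - [[37, -10, 0], -6.7]
    - [[74, -20, 0], -13.4]
    - [[110, -29, 0], -20]
    - [[147, -39, 0], -26.7]
    - [[184, -49, 0], -33.4]

```text
clock: 1.13
eef_pos: [362.0, -221.2, 236.8]
tcp_rot: [0.715, 0.7, 0.0, 0.0]
force: [0.8, -0.1, -0.5]
gripper_width: 28.1
grip_force: 0.0
```

```bash
cat >> h.py <<'E'
def th():
    s=get_state(); q=s['tcp_rot']; return s,np.degrees(2*np.arctan2(q[1],q[0]))
N=np.array([557.7,198.3]); NY=-1.5
def to_nest(p):
    a=np.radians(NY); dx,dy=np.array(p[:2])-N; return np.array([dx*np.cos(a)+dy*np.sin(a),-dx*np.sin(a)+dy*np.cos(a)])
def from_nest(p):
    a=np.radians(NY); x,y=p[:2]; return N+[x*np.cos(a)-y*np.sin(a),x*np.sin(a)+y*np.cos(a)]
def go(x,y):
    """tool shift to bring TCP to world x,y; and yaw to nest"""
    s,t=th(); a=np.radians(t); d=np.array([x,y])-s['eef_pos'][:2]
    print('tcp',s['eef_pos'].round(1),'th',t.round(2),'F',np.round(s['force'],1),'t',s['clock'])
    print('shift',(d[0]*np.cos(a)+d[1]*np.sin(a)).round(1),(d[0]*np.sin(a)-d[1]*np.cos(a)).round(1),'yaw',(t-(90+NY)).round(2))
E
python3 - <<'E'
from h import *
e=cam('side'); 
C=[ray(e,210+u/4,270+v/4,50)[:2] for u,v in((207,438),(475,470),(498,318),(242,280))]
C=np.array(C); print(C.round(1).tolist(),C.mean(0))
for a,b in((0,1),(3,2),(1,2),(0,3)): dd=C[b]-C[a]; print(np.degrees(np.arctan2(dd[1],dd[0])).round(2),np.linalg.norm(dd).round(1))
go(491,135)
E
```

```text
[[631.1, 348.4], [485.1, 347.3], [483.2, 256.9], [632.1, 252.2]] [557.87980787 301.21805525]
-179.56 146.0
178.18 149.0
-91.17 90.4
-89.39 96.3
tcp [ 362.  -213.8  236.3] th 89.24 F [-1.   5.4 -0.9] t 1.1833
shift 350.4 124.4 yaw 0.74
```

Emit:
apply_moves:
  plan:
    - [[38, 14, 0], 0]
    - [[76, 28, 0], 0]
    - [[114, 42, 0], 0]
    - [[150, 55, 0], 0]
    - [[187, 68, 0], 0]

```text
clock: 1.6
eef_pos: [435.1, -36.2, 236.8]
tcp_rot: [0.717, 0.697, 0.0, 0.0]
force: [1.0, 0.1, -0.0]
gripper_width: 0.9
grip_force: 0.0
```

Emit:
apply_moves:
  plan:
    - [[38, 13, 0], 0]
    - [[76, 26, 0], 0]
    - [[114, 40, 0], 0]
    - [[150, 52, 0], 0]
    - [[160, 55, 0], 0]

```text
clock: 2.02
eef_pos: [495.7, 125.1, 236.9]
tcp_rot: [0.715, 0.699, 0.002, 0.0]
force: [0.9, -1.0, -0.4]
gripper_width: 0.1
grip_force: 0.0
```

```bash
sed -i 's/^N=.*/N=np.array([556.8,198.5]); NY=-1.2/' h.py; python3 - <<'E'
from h import *
go(491,135.5)
print(from_nest((90,-63)),to_nest((532,135)))
E
```

```text
tcp [495.7 125.1 236.9] th 88.7 F [ 0.9 -1.  -0.4] t 2.0167
shift 10.2 -4.9 yaw -0.1
[645.46088906 133.62899915] [-23.46471729 -64.00544541]
```

Emit:
apply_moves:
  plan:
    - [[10, -5, 35], 0]
    - [[10, -5, 75], 0]
    - [[10, -5, 115], 0]
    - [[10, -5, 150], 0]
    - [[10, -5, 174], 0]

```text
clock: 2.43
eef_pos: [487.5, 130.4, 59.8]
tcp_rot: [0.716, 0.698, -0.001, -0.001]
force: [0.2, 0.3, 0.1]
gripper_width: 0.8
grip_force: 0.0
```

Emit:
apply_moves:
  plan:
    - [[0, 5, 0], 0]
    - [[0, 12, 0], 0]
    - [[0, 20, 0], 0]
    - [[0, 28, 0], 0]
    - [[0, 38, 0], 0]

```text
clock: 2.85
eef_pos: [528.1, 129.8, 64.4]
tcp_rot: [0.716, 0.698, 0.0, 0.0]
force: [-2.2, 0.4, 1.4]
gripper_width: 0.4
grip_force: 1.1
```

Emit:
apply_moves:
  plan:
    - [[1, 12, 0], 0]
    - [[2, 26, 0], 0]
    - [[3, 40, 0], 0]
    - [[3, 54, 0], 0]
    - [[3, 68, 0], 0]

```text
clock: 3.27
eef_pos: [596.2, 131.0, 64.1]
tcp_rot: [0.716, 0.698, 0.0, 0.0]
force: [-2.4, -0.4, 0.4]
gripper_width: 0.4
grip_force: 1.1
```

Emit:
apply_moves:
  plan:
    - [[0, 6, 0], 0]
    - [[0, 12, 0], 0]
    - [[0, 16, 0], 0]
    - [[0, 20, 0], 0]
    - [[0, 22, 0], 0]

```text
clock: 3.68
eef_pos: [617.4, 130.7, 63.0]
tcp_rot: [0.716, 0.698, 0.0, 0.0]
force: [-2.0, 0.1, 2.1]
gripper_width: 0.4
grip_force: 0.9
```

Emit:
apply_moves:
  plan:
    - [[0, 3, 0], 0]
    - [[0, 5, 0], 0]
    - [[0, 7, 0], 0]
    - [[0, 8, 0], 0]
    - [[0, 9, 0], 0]

```text
clock: 4.1
eef_pos: [626.0, 130.5, 62.5]
tcp_rot: [0.716, 0.698, -0.0, -0.0]
force: [-1.4, 0.2, 1.7]
gripper_width: 0.5
grip_force: 0.9
```

Emit:
apply_moves:
  plan:
    - [[0, 2, 0], 0]
    - [[0, 3, 0], 0]
    - [[0, 4, 0], 0]
    - [[0, 5, 0], 0]
    - [[0, 6, 0], 0]

```text
clock: 4.52
eef_pos: [631.5, 130.3, 62.5]
tcp_rot: [0.716, 0.698, -0.001, -0.001]
force: [-3.2, 0.4, 2.8]
gripper_width: 0.2
grip_force: 2.2
```

Emit:
apply_moves:
  plan:
    - [[0, 2, 0], 0]
    - [[0, 4, 0], 0]
    - [[0, 5, 0], 0]
    - [[0, 6, 0], 0]
    - [[0, 6, 0], 0]

```text
clock: 4.93
eef_pos: [631.7, 130.4, 62.4]
tcp_rot: [0.716, 0.698, -0.005, -0.005]
force: [-13.8, 0.0, 11.8]
gripper_width: 0.3
grip_force: 7.4
```

Emit:
apply_moves:
  plan:
    - [[0, -12, 0], 0]
    - [[0, -22, -5], 0]
    - [[0, -22, -45], 0]
    - [[-10, -22, -85], 0]
    - [[-45, -10, -100], 0]
  jaw: 0.38

```text
clock: 5.35
eef_pos: [627.7, 89.3, 167.6]
tcp_rot: [0.714, 0.7, 0.003, 0.002]
force: [1.6, -0.2, 0.2]
gripper_width: 25.7
grip_force: 0.0
```

Emit:
apply_moves:
  plan:
    - [[-28, 7, 0], -6.6]
    - [[-56, 14, 0], -13.2]
    - [[-84, 20, 0], -19.8]
    - [[-112, 27, 0], -26.4]
    - [[-139, 34, 0], -33]

```text
clock: 5.77
eef_pos: [657.9, -56.4, 163.1]
tcp_rot: [0.486, 0.874, 0.0, 0.001]
force: [0.6, -0.8, -0.0]
gripper_width: 56.7
grip_force: 0.0
```

Emit:
apply_moves:
  plan:
    - [[-20, -7, 0], -6.6]
    - [[-40, -14, 0], -13.2]
    - [[-60, -20, 0], -19.8]
    - [[-80, -27, 0], -26.4]
    - [[-90, -30, 0], -33]

```text
clock: 6.18
eef_pos: [679.7, -150.3, 162.9]
tcp_rot: [0.219, 0.976, -0.001, 0.002]
force: [0.5, 0.3, -0.9]
gripper_width: 60.0
grip_force: 0.0
```

```bash
python3 - <<'E'
from h import *
d=cam('top'); im=d['pixels'].astype(int); V=im.max(2)
save(d,'top2.png',(130,130,450,290),2.5)
go(674,-150)
n,l,s,cc=cv2.connectedComponentsWithStats(((V<60)*1).astype(np.uint8))
for i in range(1,n):
    if s[i][4]>15 and cc[i][0]<260 and 170<cc[i][1]<280: print('dark',s[i],cc[i],ray(d,*cc[i],72).round(1))
print('pred tab',proj(d,(*from_nest((90,-63)),72)))
E
```

```text
tcp [ 680.2 -151.8  163. ] th 154.87 F [-0.3 -2.   0.3] t 6.2333
shift 6.4 -1.0 yaw 66.07
dark [232 197  10   7  58] [236.46551724 199.68965517] [645.4 130.4  72. ]
dark [157 211  19  19 132] [168.08333333 221.00757576] [593.1 293.   72. ]
pred tab (np.float64(235.10514411169345), np.float64(199.66443873848502))
```

View pics/top2.png

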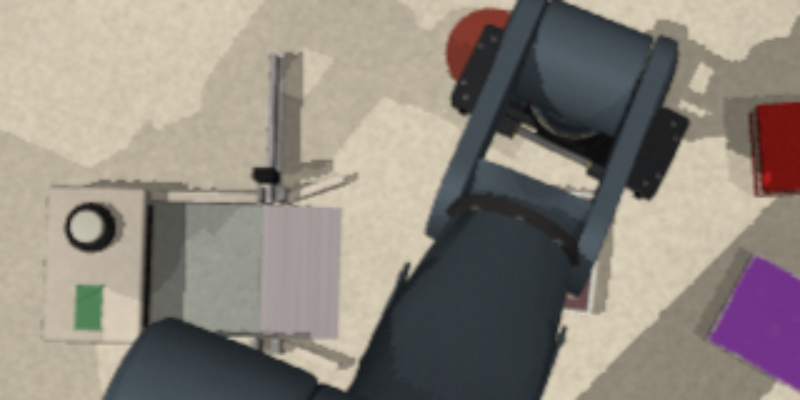

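Emit:
apply_moves:
  plan:
    - [[0, 0, 30], -6.5]
    - [[0, 0, 65], -13]
    - [[0, 0, 100], -18.5]
    - [[0, 0, 125], -18.5]
    - [[0, 0, 141], -18.5]

```text
clock: 6.65
eef_pos: [676.7, -145.8, 18.1]
tcp_rot: [0.062, 0.998, 0.001, -0.002]
force: [-0.2, -1.0, 0.6]
gripper_width: 60.3
grip_force: 0.0
```

```bash
python3 - <<'E'
from h import *
go(648.8,-147.5)
# final TCP for tray on the nest axis at its present y, yaw -1.2 : face centre + 9.5
ax=from_nest((60+9.5,-339)); print(ax,from_nest((0,-339)))
E
```

```text
tcp [ 676.7 -145.8   18.1] th 172.87 F [-0.2 -1.   0.6] t 6.65
shift 27.5 -5.2 yaw 84.07
[ 619.18527716 -141.88114988] [ 549.70051966 -140.4256517 ]
```

Emit:
apply_moves:
  plan:
    - [[8, -4, 0], 0]
    - [[16, -4, 0], 0]
    - [[21, -4, 0], 0]
    - [[25, -4, 0], 0]
    - [[29, -4, 0], 0]

```text
clock: 7.07
eef_pos: [650.1, -147.7, 23.6]
tcp_rot: [0.061, 0.998, -0.001, 0.002]
force: [0.2, -0.2, -0.7]
gripper_width: 59.8
grip_force: 0.5
```

Emit:
apply_moves:
  plan:
    - [[4, 0, 0], -0.8]
    - [[8, 0, 0], -1.6]
    - [[12, 0, 0], -2.5]
    - [[16, 0, 0], -3.5]
    - [[20, 1, 0], -4.4]

```text
clock: 7.48
eef_pos: [630.3, -144.3, 22.2]
tcp_rot: [0.022, 1.0, -0.001, 0.001]
force: [4.0, -0.6, 2.3]
gripper_width: 60.1
grip_force: 1.5
```

```bash
python3 - <<'E'
from h import *
go(619.2,-142)
e=cam('side'); save(e,'s3.png',(240,170,440,320),4)
E
```

```text
tcp [ 630.3 -144.3   22.2] th 177.5 F [ 4.  -0.6  2.3] t 7.4833
shift 11.2 1.9 yaw 88.7
```

View pics/s3.png

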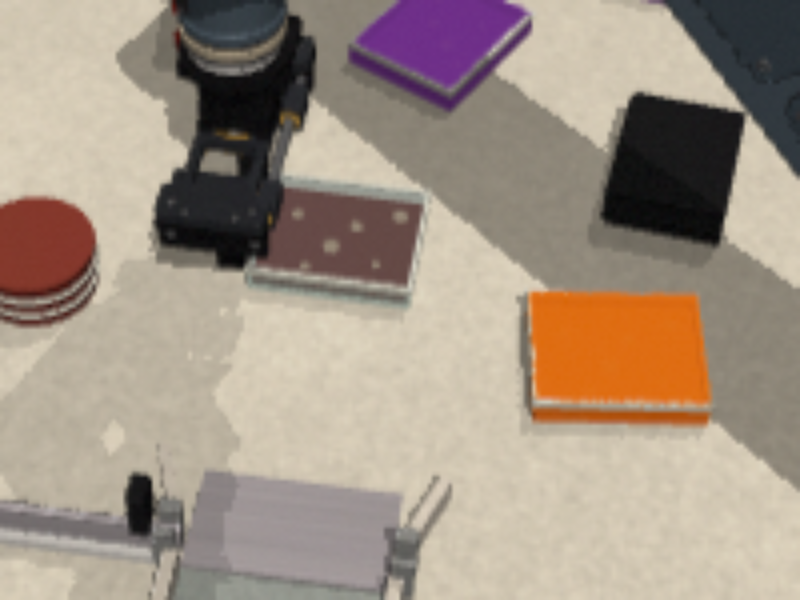

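Emit:
apply_moves:
  plan:
    - [[3, 0, 0], -0.4]
    - [[6, 1, 0], -0.8]
    - [[9, 1, 0], -1.2]
    - [[11, 2, 0], -1.3]
    - [[11, 2, 0], -1.3]

```text
clock: 7.95
eef_pos: [617.6, -141.2, 21.2]
tcp_rot: [0.011, 1.0, 0.0, -0.001]
force: [1.6, -0.3, 1.3]
gripper_width: 60.1
grip_force: 0.7
```

Emit:
apply_moves:
  plan:
    - [[-10, 0, 0], 0]
    - [[-30, 0, 0], 0]
    - [[-40, 0, -30], 0]
    - [[-40, 0, -65], 0]
    - [[-40, 0, -100], 0]

```text
clock: 8.37
eef_pos: [656.4, -141.3, 119.9]
tcp_rot: [0.011, 1.0, 0.001, -0.004]
force: [0.7, 0.6, -0.0]
gripper_width: 60.1
grip_force: 0.0
```

```bash
cat >> h.py <<'E'
def tray(box=(235,180,360,300),name=None):
    e=cam('side'); im=e['pixels'].astype(int); a,b,c,f=box
    m=np.zeros((480,640),np.uint8); R,G,B=[im[...,i] for i in range(3)]
    m[b:f,a:c]=((R-G>12)&(R<150)&(R-G<60)&(abs(G-B)<25)&(R>50))[b:f,a:c]
    m=cv2.morphologyEx(m,cv2.MORPH_CLOSE,np.ones((7,7),np.uint8)); m=cv2.morphologyEx(m,cv2.MORPH_OPEN,np.ones((3,3),np.uint8))
    k=max(cv2.findContours(m,0,1)[0],key=cv2.contourArea)
    W=np.array([ray(e,*q[0],20)[:2] for q in k],np.float32); r=cv2.minAreaRect(W)
    print('tray(side)',np.round(r[0],1),np.round(r[1],1),round(r[2],2),'nest',to_nest(r[0]).round(1))
    if name: save(e,name,box,5)
E
python3 - <<'E'
from h import *
tray(); go(620,-142)
d=cam('top'); P=cloud(d);Z=P[...,2]
T=(Z>14)&(Z<30)&(P[...,0]>470)&(P[...,0]<640)&(P[...,1]<-60)&(P[...,1]>-230)
n,l,s,c=cv2.connectedComponentsWithStats(T.astype(np.uint8)); i=1+s[1:,4].argmax()
p=P[l==i][:,:2]; r=cv2.minAreaRect(p.astype(np.float32)); print(r,to_nest(r[0]))
E
```

```text
tray(side) [ 544.7 -137.4] [ 81.8 110.3] 88.59 nest [  -5. -336.]
tcp [ 660.8 -142.9  128.7] th 178.74 F [0.9 0.2 4.6] t 8.4167
shift 40.8 0.0 yaw 89.94
((528.61474609375, -168.2969512939453), (42.24987030029297, 86.5662612915039), 88.34874725341797) [ -20.49745665 -367.30677408]
```

Emit:
apply_moves:
  plan:
    - [[7, -6, 0], 6]
    - [[15, -12, 0], 12]
    - [[22, -17, 0], 18]
    - [[30, -23, 0], 24]
    - [[37, -29, 0], 30]
  jaw: 0.75

```text
clock: 8.88
eef_pos: [618.2, -169.6, 119.8]
tcp_rot: [0.272, 0.962, 0.0, -0.003]
force: [-0.2, 0.7, 0.3]
gripper_width: 75.1
grip_force: 0.0
```

Emit:
apply_moves:
  plan:
    - [[4, -9, 0], 6]
    - [[7, -18, 0], 12]
    - [[11, -26, 0], 18]
    - [[14, -35, 0], 24]
    - [[18, -44, 0], 30]

```text
clock: 9.3
eef_pos: [580.3, -197.9, 119.9]
tcp_rot: [0.512, 0.859, -0.0, -0.003]
force: [0.1, 0.4, -0.1]
gripper_width: 76.2
grip_force: 0.0
```

Emit:
apply_moves:
  plan:
    - [[-1, -9, 0], 6]
    - [[-2, -19, 0], 12]
    - [[-4, -28, 0], 18]
    - [[-5, -38, 0], 24]
    - [[-6, -47, 0], 30]

```text
clock: 9.72
eef_pos: [541.8, -225.6, 120.0]
tcp_rot: [0.717, 0.697, -0.001, -0.003]
force: [-0.6, -0.2, -0.2]
gripper_width: 76.4
grip_force: 0.0
```

```bash
python3 - <<'E'
from h import *
tray(name='t4.png'); go(*from_nest((-2,-425)))
d=cam('top'); P=cloud(d);Z=P[...,2]
T=(Z>14)&(Z<30)&(P[...,0]>470)&(P[...,0]<640)&(P[...,1]<-60)&(P[...,1]>-230)
n,l,s,c=cv2.connectedComponentsWithStats(T.astype(np.uint8)); i=1+s[1:,4].argmax()
p=P[l==i][:,:2]; r=cv2.minAreaRect(p.astype(np.float32)); print(r,to_nest(r[0]), p.min(0),p.max(0))
E
```

```text
tray(side) [ 544.7 -137.4] [ 81.8 110.3] 88.59 nest [  -5. -336.]
tcp [ 540.5 -226.3  119.9] th 88.17 F [-2.   0.3  0.1] t 9.7667
shift 0.1 5.4 yaw -0.63
((545.7454223632812, -139.04974365234375), (99.5616226196289, 120.90155792236328), 87.92768859863281) [  -3.98304472 -337.70722302] [ 486.74338334 -190.51377268] [605.86939362 -89.31546429]
```

View pics/t4.png

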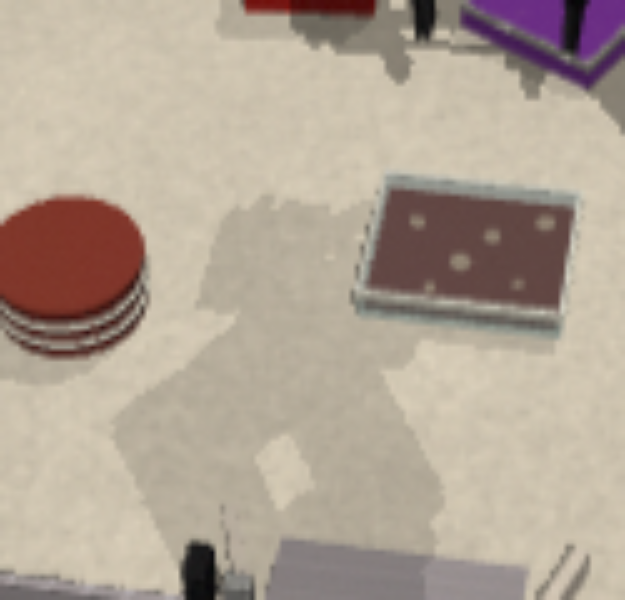

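Emit:
apply_moves:
  plan:
    - [[0, 1, 30], 0]
    - [[0, 1, 65], 0]
    - [[0, 1, 85], 0]
    - [[0, 1, 95], 0]
    - [[0, 1, 95], 0]

```text
clock: 10.23
eef_pos: [543.5, -224.9, 23.6]
tcp_rot: [0.714, 0.7, -0.001, -0.003]
force: [0.4, 0.6, 0.0]
gripper_width: 76.2
grip_force: 0.0
```

Emit:
apply_moves:
  plan:
    - [[10, 0, 0], 0]
    - [[18, 0, 0], 0]
    - [[22, 0, 0], 0]
    - [[26, 0, 0], 0]
    - [[30, 0, 0], 0]

```text
clock: 10.65
eef_pos: [547.2, -196.7, 27.9]
tcp_rot: [0.715, 0.7, 0.0, 0.002]
force: [-1.2, -2.5, 1.2]
gripper_width: 76.3
grip_force: 1.3
```

Emit:
apply_moves:
  plan:
    - [[4, 0, 0], 0]
    - [[8, 0, 0], 0]
    - [[12, 0, 0], 0]
    - [[17, 0, 0], 0]
    - [[22, 0, 0], 0]

```text
clock: 11.07
eef_pos: [547.0, -174.6, 26.8]
tcp_rot: [0.715, 0.699, 0.0, 0.0]
force: [0.6, -2.9, 2.3]
gripper_width: 76.0
grip_force: 1.5
```

```bash
python3 - <<'E'
from h import *
s,t=th(); print(to_nest(s['eef_pos']),t); tray()
E
```

```text
[  -1.95219286 -373.19711544] 88.68202897294897
tray(side) [ 545.5 -109.6] [ 82.3 110.3] 88.71 nest [  -4.8 -308.3]
```

Emit:
apply_moves:
  plan:
    - [[7, 0.3, 0], 0]
    - [[14, 0.6, 0], 0]
    - [[21, 0.9, 0], 0]
    - [[28, 1.2, 0], 0]
    - [[35, 1.6, 0], 0]

```text
clock: 11.53
eef_pos: [548.9, -138.7, 26.5]
tcp_rot: [0.715, 0.699, -0.0, -0.0]
force: [0.0, -3.0, 2.7]
gripper_width: 76.3
grip_force: 1.4
```

Emit:
apply_moves:
  plan:
    - [[8, 0.4, 0], 0]
    - [[16, 0.7, 0], 0]
    - [[24, 1, 0], 0]
    - [[32, 1.3, 0], 0]
    - [[40, 1.6, 0], 0]

```text
clock: 11.95
eef_pos: [551.4, -98.7, 26.5]
tcp_rot: [0.715, 0.699, -0.0, -0.0]
force: [-0.6, -3.5, 1.4]
gripper_width: 76.2
grip_force: 1.3
```

Emit:
apply_moves:
  plan:
    - [[7, 0.2, 0], 0]
    - [[14, 0.4, 0], 0]
    - [[20, 0.6, 0], 0]
    - [[25, 0.8, 0], 0]
    - [[30, 1, 0], 0]

```text
clock: 12.37
eef_pos: [553.2, -69.1, 26.5]
tcp_rot: [0.715, 0.699, -0.0, -0.0]
force: [-0.4, -3.0, 1.0]
gripper_width: 76.0
grip_force: 1.2
```

```bash
python3 - <<'E'
from h import *
s,t=th(); print(to_nest(s['eef_pos']),t); tray((235,200,360,330),'t5.png')
E
```

```text
[   1.96844674 -267.63355494] 88.70826292099103
tray(side) [551.8  -4.7] [ 83.3 109.8] 88.6 nest [  -0.8 -203.2]
```

View pics/t5.png

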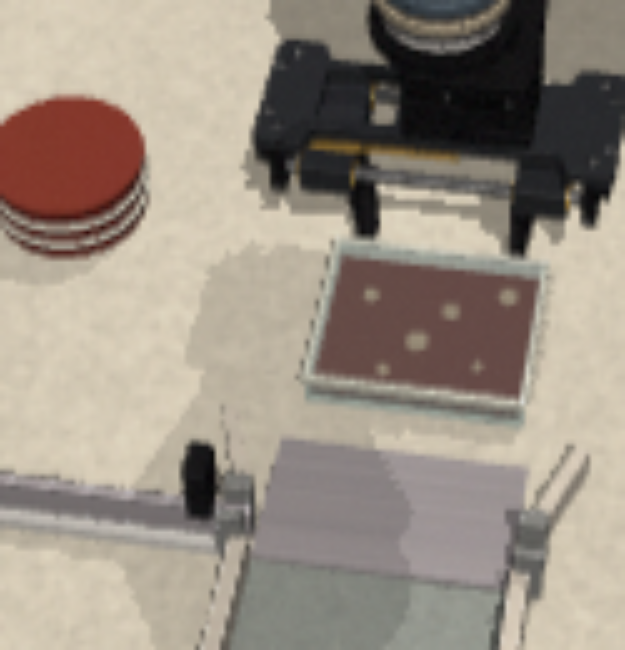

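Emit:
apply_moves:
  plan:
    - [[7, 0, 0], 0]
    - [[14, 0, 0], 0]
    - [[21, 0, 0], 0]
    - [[28, 0, 0], 0]
    - [[35, 0, 0], 0]

```text
clock: 12.83
eef_pos: [553.8, -33.8, 26.4]
tcp_rot: [0.715, 0.699, -0.0, -0.0]
force: [-0.1, -1.4, 0.2]
gripper_width: 76.1
grip_force: 0.7
```

Emit:
apply_moves:
  plan:
    - [[6, 0, 0], 0]
    - [[12, 0, 0], 0]
    - [[18, 0, 0], 0]
    - [[24, 0, 0], 0]
    - [[30, 0, 0], 0]

```text
clock: 13.25
eef_pos: [554.6, -4.1, 26.5]
tcp_rot: [0.715, 0.699, -0.0, -0.0]
force: [0.2, -1.5, -0.7]
gripper_width: 76.2
grip_force: 0.6
```

```bash
python3 - <<'E'
from h import *
s,t=th(); print(to_nest(s['eef_pos']),t); tray((235,230,360,360),'t6.png')
E
```

```text
[   2.06676977 -202.55219436] 88.70435023689727
tray(side) [553.8  59.9] [ 82.8 110.8] 88.67 nest [-1.000e-01 -1.386e+02]
```

Emit:
apply_moves:
  plan:
    - [[6, 0, 0], 0]
    - [[12, 0, 0], 0]
    - [[18, 0, 0], 0]
    - [[24, 0, 0], 0]
    - [[30, 0, 0], 0]

```text
clock: 13.72
eef_pos: [555.4, 25.9, 26.5]
tcp_rot: [0.715, 0.699, -0.0, -0.0]
force: [0.5, -1.1, -0.8]
gripper_width: 76.4
grip_force: 0.6
```

Emit:
apply_moves:
  plan:
    - [[6, 0, 0], 0]
    - [[12, 0, 0], 0]
    - [[18, 0, 0], 0]
    - [[24, 0, 0], 0]
    - [[30, 0, 0], 0]

```text
clock: 14.13
eef_pos: [556.2, 55.7, 26.6]
tcp_rot: [0.715, 0.699, -0.0, 0.0]
force: [-0.5, -4.8, 1.4]
gripper_width: 75.7
grip_force: 2.0
```

```bash
python3 - <<'E'
from h import *
s,t=th(); print(to_nest(s['eef_pos']),t); tray((235,240,360,390),'t6.png')
E
```

```text
[   2.39179607 -142.73695938] 88.71798004171963
tray(side) [555.8 116.5] [ 77.6 111.3] 88.66 nest [  0.7 -82. ]
```

View pics/t6.png

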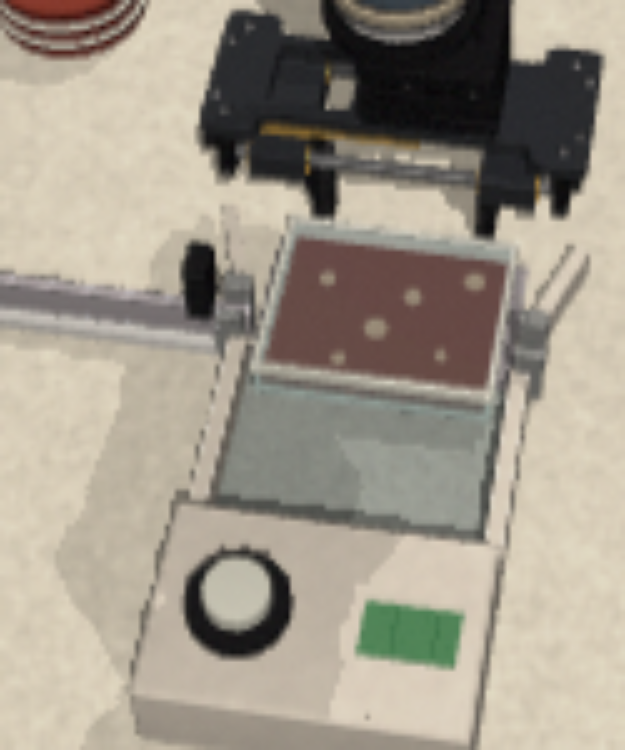

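```bash
python3 - <<'E'
from h import *
e=cam('side')
c=-e['R'].T@e['t']
for u,v in((225,175),(562,212),(325,212),(487,233),(200,140)):
    w=ray(e,235+u/5,240+v/5,0)-c; k=(56-c[1])/w[1]; p=c+k*w; print((u,v),p.round(1))
P=cloud(e)
for r in range(270,290): 
    print(r,[tuple(P[r,x].round(0)) for x in (278,280,282)]) if r%3==0 else 0
E
```

```text
(225, 175) [649.4  56.   37. ]
(562, 212) [473.   56.   35.7]
(325, 212) [597.5  56.   13.8]
(487, 233) [511.6  56.   10.4]
(200, 140) [660.5  56.   64.7]
270 [(np.float64(643.0), np.float64(91.0), np.float64(104.0)), (np.float64(637.0), np.float64(92.0), np.float64(106.0)), (np.float64(634.0), np.float64(86.0), np.float64(99.0))]
273 [(np.float64(664.0), np.float64(23.0), np.float64(0.0)), (np.float64(639.0), np.float64(91.0), np.float64(93.0)), (np.float64(635.0), np.float64(87.0), np.float64(88.0))]
276 [(np.float64(661.0), np.float64(36.0), np.float64(5.0)), (np.float64(658.0), np.float64(29.0), np.float64(-4.0)), (np.float64(652.0), np.float64(30.0), np.float64(-1.0))]
279 [(np.float64(660.0), np.float64(43.0), np.float64(0.0)), (np.float64(654.0), np.float64(45.0), np.float64(5.0)), (np.float64(649.0), np.float64(43.0), np.float64(2.0))]
282 [(np.float64(658.0), np.float64(52.0), np.float64(-0.0)), (np.float64(648.0), np.float64(67.0), np.float64(21.0)), (np.float64(643.0), np.float64(66.0), np.float64(21.0))]
285 [(np.float64(657.0), np.float64(61.0), np.float64(-1.0)), (np.float64(647.0), np.float64(76.0), np.float64(20.0)), (np.float64(641.0), np.float64(77.0), np.float64(23.0))]
288 [(np.float64(655.0), np.float64(70.0), np.float64(-2.0)), (np.float64(645.0), np.float64(83.0), np.float64(18.0)), (np.float64(640.0), np.float64(82.0), np.float64(18.0))]
```

Emit:
apply_moves:
  plan:
    - [[5, 0, 0], 0]
    - [[10, 0, 0], 0]
    - [[15, 0, 0], 0]
    - [[20, 0, 0], 0]
    - [[25, 0, 0], 0]

```text
clock: 14.65
eef_pos: [557.4, 79.8, 27.1]
tcp_rot: [0.715, 0.699, 0.0, 0.001]
force: [0.2, -3.8, 4.1]
gripper_width: 75.9
grip_force: 2.4
```

Emit:
apply_moves:
  plan:
    - [[5, 0, 0], 0]
    - [[10, 0, 0], 0]
    - [[15, 0, 0], 0]
    - [[20, 0, 0], 0]
    - [[25, 0, 0], 0]

```text
clock: 15.07
eef_pos: [557.0, 105.9, 26.4]
tcp_rot: [0.715, 0.699, -0.0, -0.0]
force: [0.4, -2.9, -0.4]
gripper_width: 76.0
grip_force: 1.1
```

Emit:
apply_moves:
  plan:
    - [[4, 0, 0], 0]
    - [[8, 0, 0], 0]
    - [[12, 0, 0], 0]
    - [[15, 0, 0], 0]
    - [[18, 0, 0], 0]

```text
clock: 15.48
eef_pos: [557.4, 123.7, 26.3]
tcp_rot: [0.715, 0.699, -0.0, -0.0]
force: [-0.3, -1.1, -1.1]
gripper_width: 76.7
grip_force: 0.5
```

```bash
python3 - <<'E'
from h import *
s,t=th(); print(to_nest(s['eef_pos']),t); tray((235,260,360,380))
E
```

```text
[  2.16201119 -74.76358362] 88.70966016461979
tray(side) [557.  185.3] [ 88.9 110.7] 88.78 nest [  0.5 -13.2]
```

Emit:
apply_moves:
  plan:
    - [[2, 0, 0], 0]
    - [[4, 0, 0], 0]
    - [[6, 0, 0], 0]
    - [[8, 0, 0], 0]
    - [[9, 0, 0], 0]

```text
clock: 15.95
eef_pos: [557.9, 132.4, 26.6]
tcp_rot: [0.715, 0.699, 0.0, 0.0]
force: [-0.0, -1.7, -0.0]
gripper_width: 75.9
grip_force: 0.5
```

```bash
python3 - <<'E'
from h import *
s,t=th(); print(to_nest(s['eef_pos']),t); tray((235,260,360,380),'t7.png')
E
```

```text
[  2.48338959 -66.01700113] 88.70383279012722
tray(side) [557.3 193.3] [ 87.  110.8] 88.82 nest [ 0.6 -5.1]
```

View pics/t7.png

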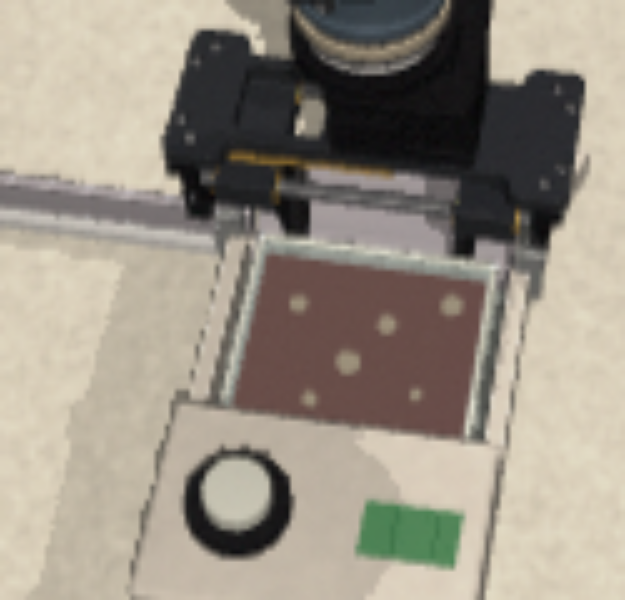

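Emit:
apply_moves:
  plan:
    - [[1, 0, 0], 0]
    - [[2, 0, 0], 0]
    - [[3, 0, 0], 0]
    - [[3.5, 0, 0], 0]
    - [[4, 0, 0], 0]

```text
clock: 16.42
eef_pos: [558.0, 136.2, 26.6]
tcp_rot: [0.715, 0.699, -0.0, 0.0]
force: [-0.8, -1.1, 0.0]
gripper_width: 76.1
grip_force: 0.7
```

```bash
cat > z.py <<'E'
from h import *
s,t=th(); print(to_nest(s['eef_pos']),t); e=cam('side'); P=cloud(e)
q=np.array([to_nest(p) for p in P[260:370,235:350].reshape(-1,3)]); Zs=P[260:370,235:350,2].ravel()
for a in (-45,-30,0,25,38):
    k=(abs(q[:,0])<55)&(abs(q[:,1]-a)<5); print(a,k.sum(),np.median(Zs[k]).round(2))
E
python3 z.py
```

```text
[  2.46921177 -62.2214481 ] 88.70728368994752
-45 350 124.24
-30 830 181.92
0 166 24.07
25 172 23.8
38 132 24.15
```

Emit:
apply_moves:
  plan:
    - [[0.5, 0, 0], 0]
    - [[1, 0, 0], 0]
    - [[1.5, 0, 0], 0]
    - [[1.5, 0, 0], 0]
    - [[1.5, 0, 0], 0]

```text
clock: 16.88
eef_pos: [558.0, 137.8, 26.6]
tcp_rot: [0.715, 0.699, 0.0, -0.0]
force: [-0.6, -1.5, 0.2]
gripper_width: 76.3
grip_force: 0.5
```

```bash
sed -i 's/<5); print/<5)\&(Zs<40)\&(Zs>14); print/; s/(-45,/(-46,-38,/' z.py; python3 z.py; python3 -c "
from h import *
tray((235,260,360,380))"
```

```text
[  2.458978   -60.64045474] 88.70162234561326
-46 148 24.1
-38 150 24.31
-30 162 24.21
0 162 24.15
25 172 24.18
38 133 24.7
tray(side) [557.2 197.1] [ 79.  110.4] 88.69 nest [ 0.4 -1.4]
```

Emit:
apply_moves:
  plan:
    - [[-10, 0, 0], 0]
    - [[-30, 0, 0], 0]
    - [[-40, 0, -25], 0]
    - [[-40, 0, -65], 0]
    - [[-40, 0, -105], 0]

```text
clock: 17.4
eef_pos: [555.8, 96.5, 131.3]
tcp_rot: [0.716, 0.698, -0.001, -0.002]
force: [1.2, -0.3, -0.4]
gripper_width: 76.5
grip_force: 0.0
```

Emit:
apply_moves:
  plan:
    - [[10, 30, 0], 0]
    - [[20, 65, 0], 0]
    - [[30, 100, 0], 0]
    - [[37, 120, 0], 0]
    - [[37, 122, 0], 0]
  jaw: -1

```text
clock: 17.82
eef_pos: [684.6, 132.4, 132.2]
tcp_rot: [0.715, 0.699, 0.003, 0.002]
force: [0.1, -0.2, 0.5]
gripper_width: 50.8
grip_force: 0.0
```

```bash
python3 - <<'E'
from h import *
go(*from_nest((124,-63))); tray((235,260,360,380))
d=cam('top'); save(d,'top8.png',(130,160,290,280),5)
P=cloud(d);Z=P[...,2]
q=(P[...,:2]-N)@np.array([[np.cos(np.radians(NY)),-np.sin(np.radians(NY))],[np.sin(np.radians(NY)),np.cos(np.radians(NY))]])
for a in(-44,-20,0,20,44):
    k=(abs(q[...,0])<50)&(abs(q[...,1]-a)<6)&(Z<40); print(a,k.sum(),np.median(Z[k]).round(2) if k.any() else 0)
E
```

```text
tcp [684.6 132.4 132.2] th 88.71 F [ 0.1 -0.2  0.5] t 17.8167
shift 0.4 -5.2 yaw -0.09
tray(side) [557.3 197.3] [ 79.2 110.1] 89.03 nest [ 0.5 -1.2]
-44 126 21.56
-20 0 0
0 0 0
20 0 0
44 0 0
```

View pics/top8.png

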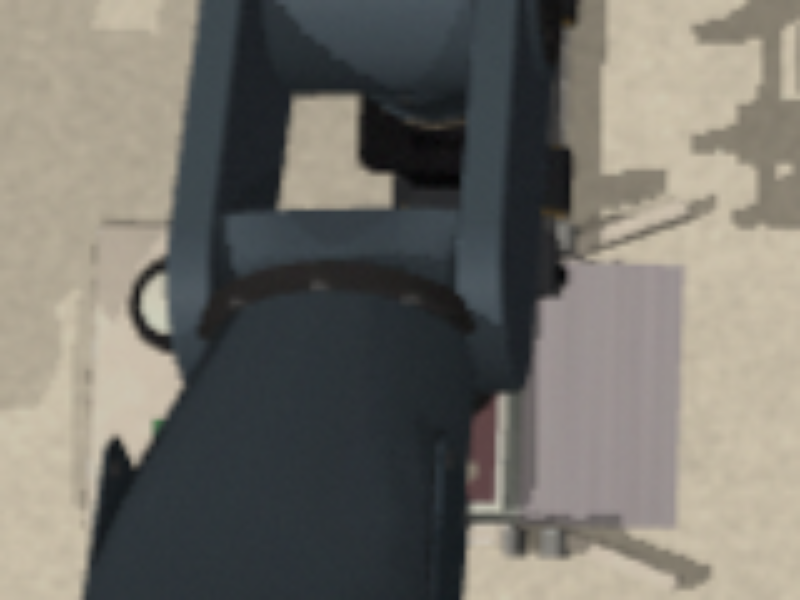

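Emit:
apply_moves:
  plan:
    - [[0, 0, 0], 0]
    - [[0, 0, 0], 0]
    - [[0, 0, 0], 0]
    - [[0, 0, 0], 0]
    - [[0, 0, 10], 0]

```text
clock: 18.33
eef_pos: [681.0, 131.9, 123.6]
tcp_rot: [0.715, 0.699, 0.002, 0.001]
force: [0.3, -0.6, 1.2]
gripper_width: 9.4
grip_force: 0.0
```

Emit:
apply_moves:
  plan:
    - [[0, 0, 20], 0]
    - [[0, 0, 40], 0]
    - [[0, 0, 55], 0]
    - [[0, 0, 58], 0]
    - [[0, 0, 58], 0]

```text
clock: 18.75
eef_pos: [678.4, 131.9, 61.6]
tcp_rot: [0.715, 0.699, -0.001, -0.001]
force: [0.3, -0.3, 0.4]
gripper_width: 0.7
grip_force: 0.0
```

Emit:
apply_moves:
  plan:
    - [[0, -8, 0], 0]
    - [[0, -16, 0], 0]
    - [[0, -24, 0], 0]
    - [[0, -32, 0], 0]
    - [[0, -42, 0], 0]

```text
clock: 19.17
eef_pos: [638.5, 132.9, 64.8]
tcp_rot: [0.715, 0.699, 0.001, 0.001]
force: [1.9, -0.2, 0.6]
gripper_width: 0.5
grip_force: 1.0
```

Emit:
apply_moves:
  plan:
    - [[0, -12, 0], 0]
    - [[0, -24, 0], 0]
    - [[0, -36, 0], 0]
    - [[0, -48, 0], 0]
    - [[0, -60, 0], 0]

```text
clock: 19.58
eef_pos: [578.1, 134.1, 64.8]
tcp_rot: [0.715, 0.699, 0.001, 0.001]
force: [1.3, -1.0, -0.4]
gripper_width: 0.8
grip_force: 1.0
```

Emit:
apply_moves:
  plan:
    - [[0, -11, 0], 0]
    - [[0, -22, 0], 0]
    - [[0, -32, 0], 0]
    - [[0, -40, 0], 0]
    - [[0, -46, 0], 0]

```text
clock: 20.0
eef_pos: [531.6, 135.2, 64.5]
tcp_rot: [0.715, 0.699, 0.001, 0.001]
force: [2.7, -1.3, 1.3]
gripper_width: 0.9
grip_force: 1.0
```

Emit:
apply_moves:
  plan:
    - [[0, -3, 0], 0]
    - [[0, -5, 0], 0]
    - [[0, -7, 0], 0]
    - [[0, -9, 0], 0]
    - [[0, -10, 0], 0]

```text
clock: 20.42
eef_pos: [522.7, 135.7, 63.7]
tcp_rot: [0.715, 0.699, 0.001, 0.001]
force: [3.8, 0.4, 1.5]
gripper_width: 0.4
grip_force: 1.6
```

Emit:
apply_moves:
  plan:
    - [[0, -1, 0], 0]
    - [[0, -2, 0], 0]
    - [[0, -3, 0], 0]
    - [[0, -4, 0], 0]
    - [[0, -5, 0], 0]

```text
clock: 20.83
eef_pos: [522.5, 135.7, 64.0]
tcp_rot: [0.715, 0.699, 0.004, 0.004]
force: [10.5, -0.4, -4.8]
gripper_width: 0.6
grip_force: 4.7
```

Emit:
apply_moves:
  plan:
    - [[0, 8, 0], 0]
    - [[0, 22, 0], 0]
    - [[0, 24, -30], 0]
    - [[0, 24, -65], 0]
    - [[0, 24, -95], 0]

```text
clock: 21.25
eef_pos: [538.9, 135.1, 158.4]
tcp_rot: [0.715, 0.699, -0.002, -0.002]
force: [1.9, -0.1, -0.1]
gripper_width: 0.5
grip_force: 0.0
```

Emit:
apply_moves:
  plan:
    - [[35, 10, 0], 0]
    - [[70, 20, 0], 0]
    - [[105, 30, 0], 0]
    - [[140, 40, 0], 0]
    - [[162, 47, 0], 0]

```text
clock: 21.67
eef_pos: [590.2, 299.0, 157.7]
tcp_rot: [0.715, 0.7, -0.001, -0.001]
force: [-0.3, 0.1, -0.2]
gripper_width: 0.6
grip_force: 0.0
```

```bash
python3 - <<'E'
from h import *
go(*from_nest((35,105)))
e=cam('side'); P=cloud(e); V=e['pixels'].astype(int).min(2)
save(e,'s9.png',(215,260,375,400),4)
m=(V>165)[345:372,268:298]; p=P[345:372,268:298][m]; p=p[(p[:,2]>55)&(p[:,2]<85)]; print('button',len(p),np.median(p,0).round(1))
m=(e['pixels'].max(2)<60).astype(np.uint8); n,l,s,c=cv2.connectedComponentsWithStats(m)
for i in range(1,n):
    if s[i][4]>15 and 300<c[i][0]<335 and 280<c[i][1]<315: print('tab',s[i],c[i], 'pred',proj(e,(*from_nest((-50,-63)),55)))
E
```

```text
tcp [590.2 299.  157.7] th 88.79 F [-0.3  0.1 -0.2] t 21.6667
shift 3.9 3.7 yaw -0.01
button 130 [594.1 302.6  71.8]
```

View pics/s9.png

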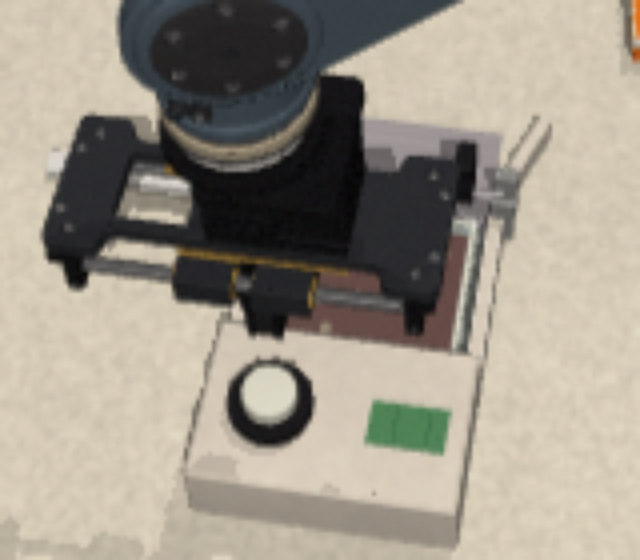

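Emit:
apply_moves:
  plan:
    - [[4, 3.5, 25], 0]
    - [[4, 3.5, 50], 0]
    - [[4, 3.5, 60], 0]
    - [[4, 3.5, 65], 0]
    - [[4, 3.5, 67], 0]

```text
clock: 22.13
eef_pos: [593.7, 299.2, 90.1]
tcp_rot: [0.715, 0.699, -0.002, -0.001]
force: [0.1, -0.1, 0.1]
gripper_width: 0.2
grip_force: 0.0
```

Emit:
apply_moves:
  plan:
    - [[0, 0, 1.5], 0]
    - [[0, 0, 3], 0]
    - [[0, 0, 4.5], 0]
    - [[0, 0, 6], 0]
    - [[0, 0, 7], 0]

```text
clock: 22.55
eef_pos: [595.8, 300.0, 85.4]
tcp_rot: [0.715, 0.699, 0.001, 0.0]
force: [0.3, -0.6, 2.2]
gripper_width: 0.6
grip_force: 1.0
```

Emit:
apply_moves:
  plan:
    - [[0, 0, 1.5], 0]
    - [[0, 0, 3], 0]
    - [[0, 0, 4.5], 0]
    - [[0, 0, 6], 0]
    - [[0, 0, 7], 0]

```text
clock: 22.97
eef_pos: [595.8, 300.0, 80.2]
tcp_rot: [0.715, 0.699, 0.001, 0.001]
force: [-4.3, -2.6, 19.2]
gripper_width: 0.4
grip_force: 9.9
```

Emit:
apply_moves:
  plan:
    - [[0, 0, -4], 0]
    - [[0, 0, -15], 0]
    - [[0, 0, -45], 0]
    - [[0, 0, -80], 0]
    - [[0, 0, -120], 0]

```text
clock: 23.38
eef_pos: [593.3, 299.5, 196.6]
tcp_rot: [0.715, 0.699, -0.003, -0.002]
force: [0.2, 0.2, -0.9]
gripper_width: 0.6
grip_force: 0.0
```

Emit:
apply_moves:
  plan:
    - [[0, -38, -10], 0]
    - [[0, -76, -10], 0]
    - [[0, -114, -10], 0]
    - [[0, -145, -10], 0]
    - [[0, -145, -10], 0]

```text
clock: 23.8
eef_pos: [441.3, 302.3, 206.9]
tcp_rot: [0.714, 0.7, -0.005, -0.003]
force: [-0.5, -0.3, 1.0]
gripper_width: 0.3
grip_force: 0.0
```

```bash
python3 - <<'E'
from h import *
s,t=th(); print(s['eef_pos'],s['force'],s['clock'])
e=cam('side'); V=e['pixels'].astype(int)
save(e,'s10.png',(215,260,375,400),4)
tray((235,260,360,380))
n,l,st,c=cv2.connectedComponentsWithStats((V.max(2)<60).astype(np.uint8))
for i in range(1,n):
    if 15<st[i][4]<200 and 300<c[i][0]<350 and 280<c[i][1]<325: print('tab',st[i],c[i],'pred',proj(e,(*from_nest((-50,-63)),53)))
E
```

```text
[441.30890541 302.32184273 206.85021859] [-0.47541947 -0.33118068  0.98521943] 23.8
tray(side) [557.2 197.2] [ 78.8 110.4] 88.69 nest [ 0.4 -1.3]
```

View pics/s10.png

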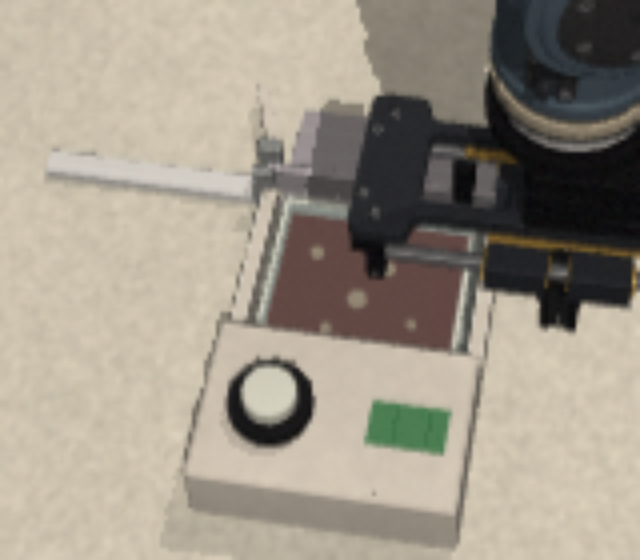

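The picture shows the tray square in the pocket, at crop (360,270). The gate is across the mouth, with its tab at (463,180), and the button is back up at (270,390). The arm is clear of everything.

```bash
python3 -c "
from cell import *
print(finish_job())"
```

```text
the job is handed in; nothing more can be done
None
```

The tray is flat and square in the nest, the gate was pushed shut to its stop, and the start button was then pressed to the bottom and sprang back. The job was handed in at about 24 s, with no verdict shown; wrist force while pushing the tray read at most about 5 N at the end of each move.

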